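# Pin a spacer pack in its jig

## Task

Three loose spacer plates lie staggered on top of one another in the open-ended jig. Push them gently home against the jig's end stop, so that they are flush and their holes line up over the bore, then take the locating pin out of its holder and slide it down through all three plates into the bore until its collar sits on the top plate, and let go. Do not force anything (a plate is spoilt by a push of more than 25 N, or 40 N from the pin), and leave the tin, the tape and the bottle alone.

Things in the scene. Friction and masses are not known exactly. Their poses are not given: they have to be found in the camera images.
- jig: base plate of the jig, fixed on the bench: 150 x 90 x 8 mm, x from -60 to +90 mm. Origin: on the bench, on its centre line; x points from the open end (robot's side) to the stop, z up. On it the nest is clamped: a dark steel bed, its top 40 mm above the bench, between two aluminium cheeks (80 mm long, 9 mm thick, 64 mm high, 45.5 mm apart), with an end stop (66 mm high) at +x.
- slide_middle (a point): point 40 mm above the jig's origin, level with the bed. The nest is clamped anywhere along the base and is not tracked: its stop face is 15 to 55 mm beyond (+x) this point, on the same centre line and yaw; find it by touch. The 12 mm bore goes down through the bed 30 mm before the stop face, so plates flat against the stop have their holes over it. Bed and cheeks end 60 and 55 mm before the stop face.
- plate_bottom_hole (a point): loose aluminium plate, 70 (x) x 44 (y) x 10 mm, 0.06 to 0.12 kg, with one round 11.8 mm through hole; this point is the centre of the hole, half-way through the thickness. The hole is 30 mm from the +x end (towards the stop), 40 mm from the -x end (sticks out towards the robot), 22 mm from the long sides. Bottom plate: 40 to 50 mm up.
- plate_middle_hole (a point): loose aluminium plate, 70 (x) x 44 (y) x 10 mm, 0.06 to 0.12 kg, with one round 11.8 mm through hole; this point is the centre of the hole, half-way through the thickness. The hole is 30 mm from the +x end (towards the stop), 40 mm from the -x end (sticks out towards the robot), 22 mm from the long sides. Middle plate: 50 to 60 mm up. All start short of the stop by unknown, different amounts.
- plate_top_hole (a point): loose aluminium plate, 70 (x) x 44 (y) x 10 mm, 0.06 to 0.12 kg, with one round 11.8 mm through hole; this point is the centre of the hole, half-way through the thickness. The hole is 30 mm from the +x end (towards the stop), 40 mm from the -x end (sticks out towards the robot), 22 mm from the long sides. Top plate: 60 to 70 mm above the bench.
- pin_grip (a point): steel locating pin, upright in its holder at first, 101 mm long, 0.07 kg: shank 10 mm thick, 56 mm long; collar 22 mm across, 5 mm thick; on top a round grip 14 mm across, 40 mm tall. This point is on the axis, in the grip: 84 mm above the tip, 28 mm above the collar's underside, 17 mm below the top; at first 92 mm above the bench. z along the pin, up.
- pin_tip (a point): lower end of the pin's shank, on its axis; tapered nose, 4.4 mm across at the tip, full 10 mm after 7 mm. When the pin is home the tip is 14 mm above the bench (26 mm below the bed's top).
- stack_end (a point): middle of the middle plate's -x end face, 55 mm above the bench. All plates overhang the bed by 10 mm or more here, even when home, with only the 8 mm base below: closed fingertips reaching down to about 35 mm above the bench push all three at once towards +x. Only friction (about 1 to 8 N) resists until the plates meet the rigid stop.
- pin_holder: black plastic holder fixed on the bench, block 44 x 44 x 42 mm on a foot 60 x 50 x 5 mm; origin under its centre. The pin stands in its central 11.2 mm hole, which is 34 mm deep: lift the pin straight up at least 36 mm to clear it.
- screw_tin: bystander: open round tin with odd screws, 62 mm across, 36 mm tall; origin under its centre
- tape_roll: bystander: roll of black tape lying flat, 62 mm across, 18 mm tall; origin under its centre
- oil_bottle: bystander: small oil bottle with a pointed nozzle, 34 mm across, 107 mm tall, standing; origin under its centre

How it is judged:
By the outcome, as a careful person would: the job done as asked, in the order asked, and still so for the second after the job is handed in, with the robot touching nothing.
It also fails if it takes over 54 s, if anything falls off the work surface, if the arm or the gripper's body presses on something with over 40 N, if the wrist force passes 120 N, or if a joint passes its speed limit or range.

## Robot

A 6-joint arm with a two-finger parallel gripper is mounted at the origin on a cart in front of the work surface, level with it; the furniture and walls round the work are solid. World frame = base frame: x ahead of the robot, y to its left, z up, the work surface at z = 0. Lengths are in m, angles in rad, forces in N, time in s.
With the tool pointing down it reaches from about 0.35 to 0.85 m from the base axis. Payload 8.1 kg.
Tool frame: the origin (TCP) lies at the very end of the fingers, on their centre line; the grasp point (between the pads) lies 19 mm behind it; x points along the fingers, y is the direction in which the jaws open and shut, and the axes are right-handed (so a half turn about x gives the same grasp; the last joint's range is limited). The gripper opens to 93 mm and grips with 3 to 60 N. Pads are 15 mm wide; open, the fingers measure 128 mm over their backs; the gripper's body (75 mm by 188 mm) begins 65 mm behind the grasp point.
Start: joints at [1.104, 0.13, 1.488, -0, 1.523, -0.085], TCP at [0.224, 0.557, 0.181] pointing down, gripper open.
Joint ranges: [-2.96, 2.96], [-0.89, 2.26], [0.02, 2.5], [-1.34, 4.48], [0, 2.73], [-2.66, 2.66]. Speed limits (rad/s): [2.39, 2.39, 2.79, 3.14, 3.14, 3.14].

## Interface

Orientations are given as a rotation vector (axis times angle).
In Python, from plant import * gives the robot as it stands. The module is installed in compiled form; this text tells all that it offers.
- The arm moves only by the tool apply_moves, never from a script. Its argument "series" is a list of rows, each an object with "jaw": the gripper's target within -1 to 1 (shut at 1, half-way at 0, fully open at -1); "linear": the shift along the tool's x, y, z normalised to -1 to 1, where 1 is 0.6 m, a list of three; "roll": the turn about the tool's x normalised to -1 to 1, where 1 is 30 degrees. A call has 1 to 20 rows; each row is the pose to reach, as a shift and turn from the pose measured when the call began, along the tool's axes at that moment; what a row does not reach only later rows make up. A row lasts 1/8 s, in which the tool goes at most 62.5 mm and 10.7 degrees, less where a joint would pass 70% of its speed; a pose out of reach is approached as far as the arm can. A call with a number of a shift or a turn outside -1 to 1 is refused whole. A call with a gripper value outside its range is refused whole. The fingers move at their own pace and stop on an object; "force" is the grip in N (left out, the last holds). Time passes only in rows, so rows that repeat a pose let the fingers close. It gives the time, the measured TCP pose, the force and the opening at its end, in the units of the state.
- read_state(): the state, without advancing time (a new reading comes with each control period).
- read_camera(name): name is "side" or "top"; returns a dict with "pixels" (480x640x3 uint8, blue, green, red), "intrinsics" (3x3 intrinsics, pixels), "D" ([k1, k2, p1, p2, k3] as OpenCV has them; the pictures are not rectified), "rvec" (rotation vector, rad) and "tvec" (3), from world to camera coordinates, as OpenCV has them. Camera axes: x right, y down, z forward; pixel columns grow to the right and rows downward; lengths in m; the calibration is good to about 2 mm. A picture is of the moment at which its call begins. There is no depth.
- close_job(): hands the job in, once; it reports no verdict.
The state is a dict: "t": time; "q": joint angles; "dq": joint speeds; "joint_torque": joint torques, N m; "tool_pos": TCP position; "orientation": TCP orientation; "force": force on the tool from outside, world axes, zero at the start; "wrist_torque": the same for the moment, N m; "opening": finger opening in m.
Only numpy, scipy, OpenCV 4.12 (cv2) and the standard library are available. Lean on these libraries where they do the work, as an engineer would, in place of code of your own. Each camera call takes 0.05 s, during which the arm holds its last target. There are 200 camera calls.

## Working session

There is one attempt and no reset: what is moved stays moved. The work goes in short steps, Python scripts to look and compute and a tool call to move; the robot and the scene stay as the last step left them, time stands still between calls to the robot, and variables do not carry over. Pictures are saved under pics/ and viewed, about 8 in all and at most 12, crops included, and the job is handed in when it is done.

Besides the shell and the picture viewer there is one more tool, called after "Request:" as name([rows], argument=value, ...), one row to a line, values as JSON. apply_moves: Moves the arm, as the interface text tells. Its arguments: {"type":"object","properties":{"series":{"type":"array"},"force":{"type":"number"}},"required":["series"]}

```bash
mkdir -p pics; cat > h.py <<'E'
from plant import *
import numpy as np, cv2
from scipy.spatial.transform import Rotation as R
def cam(n):
    c=read_camera(n); 
    for k in ("intrinsics","D","rvec","tvec"): c[k]=np.array(c[k],float)
    return c
def ray(c,u,v):
    p=cv2.undistortPoints(np.array([[[u,v]]],float),c["intrinsics"],c["D"])[0,0]
    M=cv2.Rodrigues(c["rvec"])[0]; o=-M.T@c["tvec"].ravel(); return o,M.T@np.array([p[0],p[1],1.])
def at_z(c,u,v,z):
    o,d=ray(c,u,v); return o+d*(z-o[2])/d[2]
def proj(c,P): return cv2.projectPoints(np.array(P,float).reshape(-1,3),c["rvec"],c["tvec"],c["intrinsics"],c["D"])[0].reshape(-1,2)
def lin(s,target):  # world target TCP -> linear units
    return R.from_rotvec(s["orientation"]).as_matrix().T@(np.array(target)-s["tool_pos"])/0.6
E
python3 - <<'E'
from h import *
import pickle
s=read_state();print(s); print(R.from_rotvec(s["orientation"]).as_matrix().round(3))
for n in("top","side"):
    c=cam(n);cv2.imwrite(f"pics/{n}1.png",c["pixels"]);pickle.dump(c,open(n+"1.pkl","wb"))
    o,d=ray(c,320,240);print(n,o,d)
E
```

```text
{'t': 0.0, 'q': array([ 1.10362911e+00,  1.31181165e-01,  1.48929779e+00, -8.58210283e-06,
        1.52300001e+00, -8.53646960e-02]), 'dq': array([-6.69903662e-04,  9.71060859e-04,  2.00914117e-04, -2.02731260e-04,
        2.49864425e-04, -2.89549738e-05]), 'joint_torque': array([ 1.45160964e-03, -5.59853268e+01, -4.91756845e+01,  7.68978847e-02,
        3.57667124e-02, -1.45124113e-04]), 'tool_pos': array([0.2232237 , 0.55622576, 0.18016541]), 'orientation': array([ 0.29812338,  1.55046942, -0.30099217]), 'force': array([ 0.22804769, -0.43126756,  0.51117243]), 'wrist_torque': array([0.01337689, 0.04428308, 0.03074138]), 'opening': 0.0930931749095873}
[[-0.001  0.373  0.928]
 [-0.002  0.928 -0.373]
 [-1.    -0.002 -0.   ]]
top [ 0.48949955 -0.17214396  0.90814888] [ 0.16842679 -0.00923337 -0.98571373]
side [0.30233716 0.51249392 0.43837549] [ 0.37360588 -0.82357357 -0.42683065]
```

View pics/top1.png

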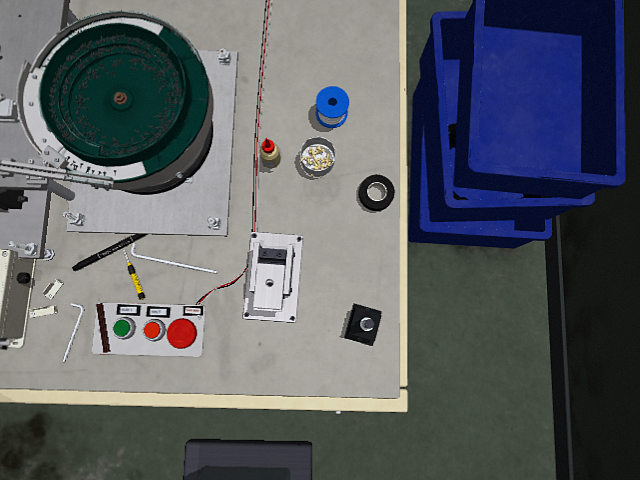

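View pics/side1.png

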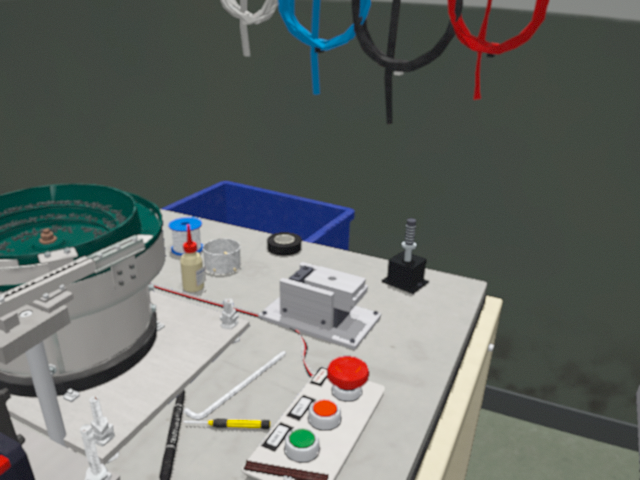

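The top view shows the jig at about (272,277), its open end towards the bottom, and the pin holder at about (364,325). The bystanders are at (270,150), (317,157) and (376,192), all clear of the work. In the side view the jig is at (320,300) and the pin at (409,250). Next I'll enlarge both.

```bash
python3 - <<'E'
import cv2
a=cv2.imread("pics/top1.png")[229:349,235:395];cv2.imwrite("pics/t_c.png",cv2.resize(a,None,fx=5,fy=5,interpolation=cv2.INTER_CUBIC))
a=cv2.imread("pics/side1.png")[210:350,255:445];cv2.imwrite("pics/s_c.png",cv2.resize(a,None,fx=4,fy=4,interpolation=cv2.INTER_CUBIC))
E
```

```text
(no output)
```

View pics/t_c.png

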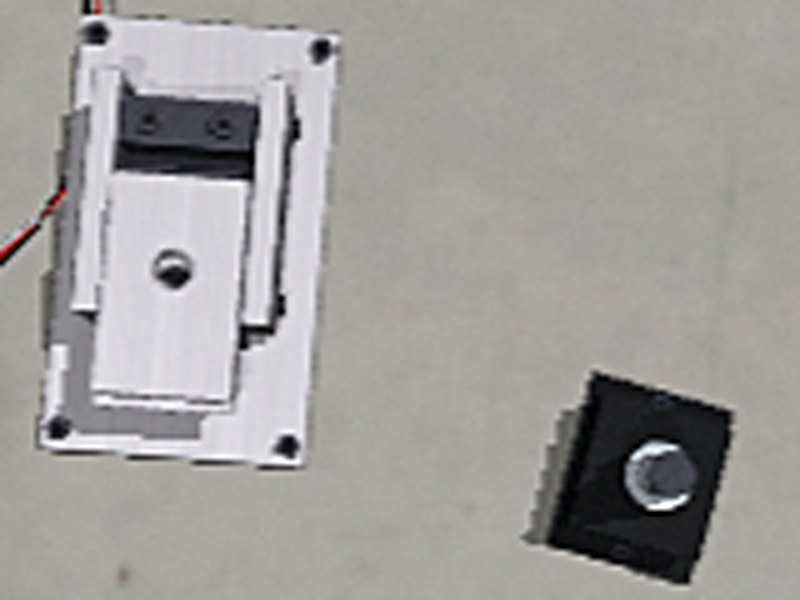

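View pics/s_c.png

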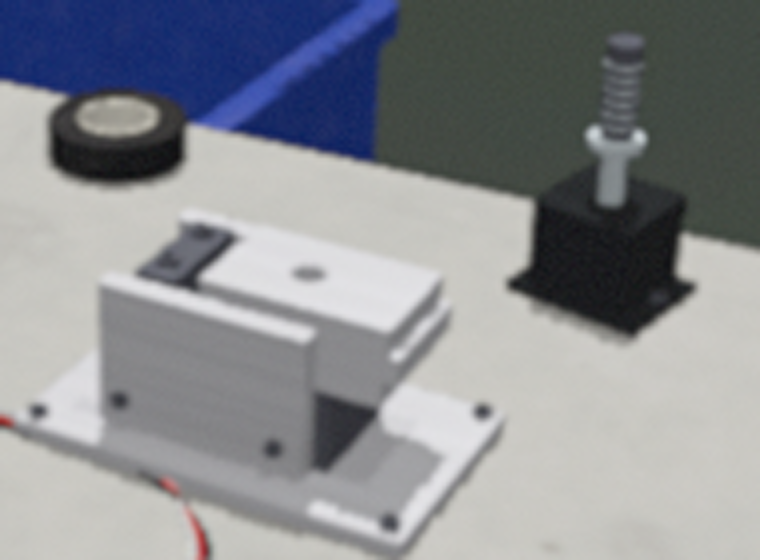

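```bash
python3 - <<'E'
from h import *
import pickle
t=pickle.load(open("top1.pkl","rb"));s=pickle.load(open("side1.pkl","rb"))
T=lambda x,y,z:at_z(t,235+(x+.5)/5-.5,229+(y+.5)/5-.5,z)
S=lambda x,y,z:at_z(s,255+(x+.5)/4-.5,210+(y+.5)/4-.5,z)
B=[T(*p,.008) for p in((78,17),(340,36),(303,466),(40,447))]
for b in B: print("base",b.round(4))
o=np.mean(B,0);f=(B[0]+B[1])/2;r=(B[2]+B[3])/2;ax=(f-r)/np.linalg.norm(f-r)
yaw=np.arctan2(ax[1],ax[0]);print("len",np.linalg.norm(f-r),np.linalg.norm(B[0]-B[1]),"yaw",yaw, np.arctan2(*(B[0]-B[1])[[0,1]]*[-1,1]))
org=r+ax*.060;org[2]=0;print("origin",org)
sd=np.array([-ax[1],ax[0],0])
def J(p):return (p-org)@ax,(p-org)@sd
for n,p in dict(hole=T(172,268,.07),hole_side=S(310,273,.07),fl=T(94,393,.07),fr=T(228,402,.07),bl=T(110,172,.07),br=T(246,180,.07),stopL=T(115,147,.066),stopR=T(252,152,.066),cheekLback=T(100,66,.064),cheekLfront=T(85,310,.064),cheekRfront=T(258,327,.064),cheekRback=T(274,76,.064)).items(): print(n,p.round(4),np.round(J(p),4))
print("base side",[S(*p,.008).round(4) for p in((500,415),(400,545))])
print("pin top",T(672,470,.109).round(4),"side",S(627,44,.109).round(4),"collar top", S(616,137,.069))
# triangulate pin top
o1,d1=ray(t,235+672.5/5-.5,229+470.5/5-.5);o2,d2=ray(s,255+627.5/4-.5,210+44.5/4-.5)
A=np.c_[d1,-d2];k=np.linalg.lstsq(A,o2-o1,rcond=None)[0];print(o1+d1*k[0],o2+d2*k[1])
H=[T(*p,.042) for p in((596,372),(733,410),(688,583),(550,541))]
print("holder",np.mean(H,0),np.linalg.norm(H[0]-H[1]),np.linalg.norm(H[1]-H[2]),np.degrees(np.arctan2(*(H[0]-H[1])[[0,1]]*[-1,1])))
E
```

```text
base [ 0.6542 -0.0591  0.008 ]
base [ 0.6499 -0.1502  0.008 ]
base [ 0.5023 -0.1421  0.008 ]
base [ 0.5065 -0.0532  0.008 ]
len 0.14784423043104855 0.09118547425826505 yaw -0.047378098381552866 -0.04745498755881579
origin [ 0.56433416 -0.10049609  0.        ]
hole [ 0.5626 -0.1005  0.07  ] [-0.0018 -0.0001]
hole_side [ 0.5597 -0.0977  0.07  ] [-0.0047  0.0025]
fl [ 0.5226 -0.0776  0.07  ] [-0.0428  0.0209]
fr [ 0.5208 -0.1199  0.07  ] [-0.0426 -0.0214]
bl [ 0.5928 -0.0795  0.07  ] [0.0274 0.0223]
br [ 0.5913 -0.123   0.07  ] [ 0.028  -0.0212]
stopL [ 0.6014 -0.0803  0.066 ] [0.0361 0.0219]
stopR [ 0.6009 -0.1244  0.066 ] [ 0.0377 -0.0222]
cheekLback [ 0.628 -0.074  0.064] [0.0624 0.0295]
cheekLfront [ 0.549  -0.0728  0.064 ] [-0.0166  0.0269]
cheekRfront [ 0.5449 -0.1282  0.064 ] [-0.0181 -0.0286]
cheekRback [ 0.6262 -0.1305  0.064 ] [ 0.0632 -0.0271]
base side [array([ 0.5013, -0.1371,  0.008 ]), array([ 0.504 , -0.0491,  0.008 ])]
pin top [ 0.5022 -0.2561  0.109 ] side [ 0.4981 -0.2492  0.109 ] collar top [ 0.49934352 -0.25154463  0.069     ]
[ 0.50229658 -0.25648416  0.10559814] [ 0.50011573 -0.25705558  0.10562341]
holder [ 0.50115789 -0.25335745  0.042     ] 0.04635099239684409 0.05754920285755043 -14.073008795498206
```

The plate stack, stop (about +37 mm in jig x) and pin (about 0.501, -0.256) are located, and they match the given sizes. I'll move to a point above the pre-push position with the jaws shut and the tool turned to the jig's yaw.

```bash
cat >> h.py <<'E'
ORG=np.array([.5643,-.1005,0]);YAW=-.0474;AX=np.array([np.cos(YAW),np.sin(YAW),0]);SD=np.array([-AX[1],AX[0],0])
def W(x,y,z): return ORG+AX*x+SD*y+[0,0,z]
def J(p): return (np.array(p)-ORG)@AX,(np.array(p)-ORG)@SD,p[2]
def st():
    s=read_state();m=R.from_rotvec(s["orientation"]).as_matrix()
    print(round(s["t"],2),"tcp",s["tool_pos"].round(4),"jig",np.round(J(s["tool_pos"]),4),"yawz",round(np.degrees(np.arctan2(m[1,2],m[0,2])),2),"tool x",m[:,0].round(3),"F",s["force"].round(1),"op",round(s["opening"],4));return s
E
python3 - <<'E'
from h import *
s=st();print(lin(s,W(-.078,0,.15)),lin(s,[.501,-.2565,.2]))
E
```

```text
0.1 tcp [0.2233 0.5563 0.1803] jig [-0.3717  0.6399  0.1803] yawz -21.88 tool x [-0.001 -0.001 -1.   ] F [-0.1 -0.4 -0.5] op 0.0932
[ 0.05174982 -0.84669251  0.81250193] [-0.03121968 -1.08474618  0.93426012]
```

Request:
apply_moves([
  {"jaw": 1, "linear": [0, -0.847, 0.8125], "roll": 0},
  {"jaw": 1, "linear": [0, -0.847, 0.8125], "roll": 0},
  {"jaw": 1, "linear": [0, -0.847, 0.8125], "roll": -0.3},
  {"jaw": 1, "linear": [0, -0.847, 0.8125], "roll": -0.64},
  {"jaw": 1, "linear": [0, -0.847, 0.8125], "roll": -0.64},
  {"jaw": 1, "linear": [0, -0.847, 0.8125], "roll": -0.64},
  {"jaw": 1, "linear": [0, -0.847, 0.8125], "roll": -0.64},
  {"jaw": 1, "linear": [0, -0.847, 0.8125], "roll": -0.64},
  {"jaw": 1, "linear": [0, -0.847, 0.8125], "roll": -0.64},
  {"jaw": 1, "linear": [0, -0.847, 0.8125], "roll": -0.64},
  {"jaw": 1, "linear": [0.05, -0.847, 0.8125], "roll": -0.64},
  {"jaw": 1, "linear": [0.05, -0.847, 0.8125], "roll": -0.64},
  {"jaw": 1, "linear": [0.05, -0.847, 0.8125], "roll": -0.64},
  {"jaw": 1, "linear": [0.05, -0.847, 0.8125], "roll": -0.64},
  {"jaw": 1, "linear": [0.05, -0.847, 0.8125], "roll": -0.64},
], force=20)

```text
t: 1.98
tool_pos: [0.4864, -0.096, 0.1517]
orientation: [0.034, 1.57, -0.037]
force: [-0.5, 0.1, -0.1]
opening: 0.0007
```

```bash
python3 - <<'E'
from h import *
s=st();print(lin(s,W(-.078,0,.036)))
E
```

```text
1.98 tcp [ 0.4864 -0.096   0.1517] jig [-0.078   0.0008  0.1517] yawz -2.59 tool x [ 0.    -0.002 -1.   ] F [-0.5  0.1 -0.1] op 0.0007
[ 1.92760684e-01 -1.09342976e-03 -3.41990972e-05]
```

Request:
apply_moves([
  {"jaw": 1, "linear": [0.1, -0.001, 0], "roll": 0},
  {"jaw": 1, "linear": [0.192, -0.001, 0], "roll": 0},
  {"jaw": 1, "linear": [0.192, -0.001, 0], "roll": 0},
  {"jaw": 1, "linear": [0.192, -0.001, 0], "roll": 0},
  {"jaw": 1, "linear": [0.192, -0.001, 0.015], "roll": 0},
  {"jaw": 1, "linear": [0.192, -0.001, 0.025], "roll": 0},
  {"jaw": 1, "linear": [0.192, -0.001, 0.03], "roll": 0},
  {"jaw": 1, "linear": [0.192, -0.001, 0.033], "roll": 0},
  {"jaw": 1, "linear": [0.192, -0.001, 0.036], "roll": 0},
  {"jaw": 1, "linear": [0.192, -0.001, 0.036], "roll": 0},
])

```text
t: 3.22
tool_pos: [0.5079, -0.0977, 0.0363]
orientation: [0.034, 1.571, -0.037]
force: [-0.4, 0.0, -0.6]
opening: 0.0007
```

```bash
python3 - <<'E'
from h import *
s=st()
E
```

```text
3.23 tcp [ 0.5079 -0.0977  0.0363] jig [-0.0564  0.0001  0.0363] yawz -2.6 tool x [-0.    -0.001 -1.   ] F [-0.4  0.  -0.6] op 0.0007
```

Request:
apply_moves([
  {"jaw": 1, "linear": [0, 0, 0.003], "roll": 0},
  {"jaw": 1, "linear": [0, 0, 0.006], "roll": 0},
  {"jaw": 1, "linear": [0, 0, 0.009], "roll": 0},
  {"jaw": 1, "linear": [0, 0, 0.012], "roll": 0},
  {"jaw": 1, "linear": [0, 0, 0.014], "roll": 0},
])

```text
t: 3.85
tool_pos: [0.5165, -0.0981, 0.0363]
orientation: [0.034, 1.571, -0.037]
force: [-0.8, 0.7, 0.8]
opening: 0.0
```

```bash
python3 - <<'E'
from h import *
s=st();c=cam("top");cv2.imwrite("pics/t_p.png",cv2.resize(c["pixels"][229:349,235:395],None,fx=5,fy=5))
E
```

```text
3.85 tcp [ 0.5165 -0.0981  0.0363] jig [-0.0479  0.0001  0.0363] yawz -2.59 tool x [-0.    -0.001 -1.   ] F [-0.8  0.7  0.8] op 0.0
```

Request:
apply_moves([
  {"jaw": 1, "linear": [0, 0, 0.002], "roll": 0},
  {"jaw": 1, "linear": [0, 0, 0.004], "roll": 0},
  {"jaw": 1, "linear": [0, 0, 0.006], "roll": 0},
])

```text
t: 4.28
tool_pos: [0.5202, -0.0983, 0.0363]
orientation: [0.034, 1.571, -0.037]
force: [-0.3, -0.4, -0.6]
opening: 0.0005
```

Request:
apply_moves([
  {"jaw": 1, "linear": [0, 0, 0.002], "roll": 0},
  {"jaw": 1, "linear": [0, 0, 0.004], "roll": 0},
])

```text
t: 4.53
tool_pos: [0.5227, -0.0984, 0.0363]
orientation: [0.034, 1.571, -0.037]
force: [-0.6, 0.1, -0.8]
opening: 0.0007
```

```bash
python3 - <<'E'
from h import *
s=st();c=cam("top");d=cam("side")
a=cv2.resize(c["pixels"][229:329,245:325],None,fx=5,fy=5);b=cv2.resize(d["pixels"][240:360,250:390],None,fx=4.1666,fy=4.1666)[:500]
cv2.imwrite("pics/p2.png",cv2.resize(np.hstack([a,b]),None,fx=.8,fy=.8))
E
```

```text
4.53 tcp [ 0.5227 -0.0984  0.0363] jig [-0.0417  0.0001  0.0363] yawz -2.6 tool x [-0.    -0.001 -1.   ] F [-0.6  0.1 -0.8] op 0.0007
```

View pics/p2.png

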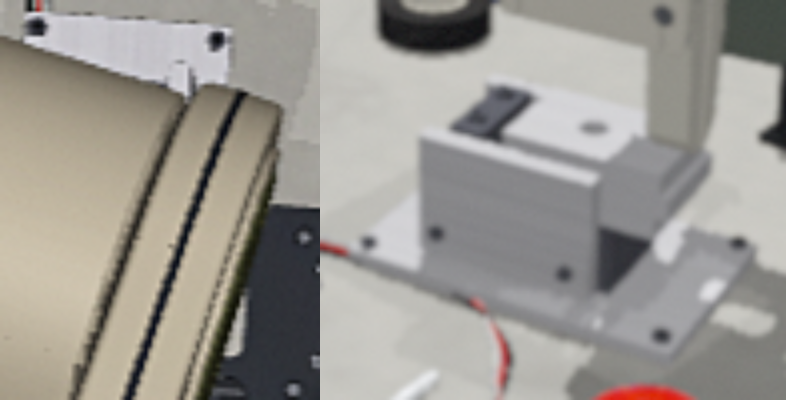

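The side view shows the fingers right behind the plates' -x end at about (680,130), with the gap to the stop still open. The arm hides the jig from the top camera. I'll go on in small steps and watch the force.

Request:
apply_moves([
  {"jaw": 1, "linear": [0, 0, 0.002], "roll": 0},
  {"jaw": 1, "linear": [0, 0, 0.004], "roll": 0},
])

```text
t: 4.88
tool_pos: [0.5252, -0.0985, 0.0364]
orientation: [0.034, 1.57, -0.037]
force: [0.4, 0.8, 1.0]
opening: 0.0005
```

Request:
apply_moves([
  {"jaw": 1, "linear": [0, 0, 0.002], "roll": 0},
  {"jaw": 1, "linear": [0, 0, 0.004], "roll": 0},
])

```text
t: 5.12
tool_pos: [0.5277, -0.0986, 0.0364]
orientation: [0.034, 1.57, -0.037]
force: [0.7, 0.3, 0.7]
opening: 0.0004
```

Request:
apply_moves([
  {"jaw": 1, "linear": [0, 0, 0.002], "roll": 0},
  {"jaw": 1, "linear": [0, 0, 0.003], "roll": 0},
])

```text
t: 5.38
tool_pos: [0.5296, -0.0987, 0.0364]
orientation: [0.034, 1.57, -0.037]
force: [-0.4, 1.0, -1.3]
opening: 0.0001
```

```bash
python3 - <<'E'
from h import *
s=st();d=cam("side")
# predicted pixel of TCP in crop
print((proj(d,[s["tool_pos"],W(-.0425,.022,.07),W(-.0425,.022,.04),W(-.0325,.022,.07)])-[250,225])*5)
cv2.imwrite("pics/p3.png",cv2.resize(d["pixels"][225:345,250:410],None,fx=5,fy=5,interpolation=cv2.INTER_CUBIC))
E
```

```text
5.38 tcp [ 0.5296 -0.0987  0.0364] jig [-0.0348  0.0001  0.0364] yawz -2.6 tool x [ 0.    -0.002 -1.   ] F [-0.4  1.  -1.3] op 0.0001
[[509.57883687 396.24492172]
 [507.60430856 332.07272712]
 [501.97052725 430.46446052]
 [472.68809545 322.26132462]]
```

View pics/p3.png

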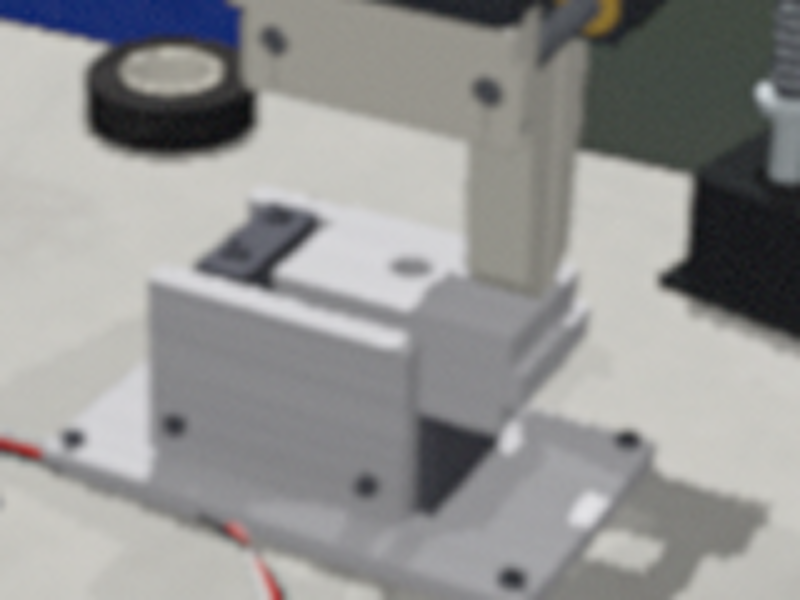

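The side view shows the finger ends at about (515,290) in the crop, resting level with the top plate's upper face. The reported TCP projects to (510,396). The plates haven't moved: the hole is still at full-image (332,278). So the real fingertips seem to be about 34 mm higher than reported, and the fingers skimmed over the stack. I'll back off and check this before going further.

Request:
apply_moves([
  {"jaw": 1, "linear": [-0.005, 0, 0], "roll": 0},
  {"jaw": 1, "linear": [-0.005, 0, -0.04], "roll": 0},
  {"jaw": 1, "linear": [-0.005, 0, -0.08], "roll": 0},
  {"jaw": 1, "linear": [-0.005, 0, -0.085], "roll": 0},
  {"jaw": 1, "linear": [0, 0, -0.085], "roll": 0},
  {"jaw": 1, "linear": [0.03, 0, -0.085], "roll": 0},
  {"jaw": 1, "linear": [0.03, 0, -0.085], "roll": 0},
])

```text
t: 6.3
tool_pos: [0.4771, -0.0959, 0.0159]
orientation: [0.035, 1.574, -0.036]
force: [-0.6, 0.4, -0.6]
opening: 0.0008
```

```bash
python3 - <<'E'
from h import *
s=st();d=cam("side");c=cam("top");p=s["tool_pos"]
print((proj(d,[p,p+[0,0,.034],p+[0,0,.084]])-[300,200])*5)
print((proj(c,[p,p+[0,0,.034],p+[0,0,.084]])-[235,229])*2.5)
a=cv2.resize(d["pixels"][200:320,300:400],None,fx=5,fy=5,interpolation=cv2.INTER_CUBIC)
b=cv2.resize(c["pixels"][229:469,235:355],None,fx=2.5,fy=2.5)
cv2.imwrite("pics/p4.png",np.hstack([a,b]))
E
```

```text
6.3 tcp [ 0.4771 -0.0959  0.0159] jig [-0.0873  0.0005  0.0159] yawz -2.59 tool x [-0.004 -0.    -1.   ] F [-0.6  0.4 -0.6] op 0.0008
[[433.48324272 638.85874182]
 [443.63943012 530.50774418]
 [459.09859209 362.52103083]]
[[ 79.42338514 268.42584527]
 [ 74.84555778 269.06683492]
 [ 67.41122363 270.10768686]]
```

View pics/p4.png

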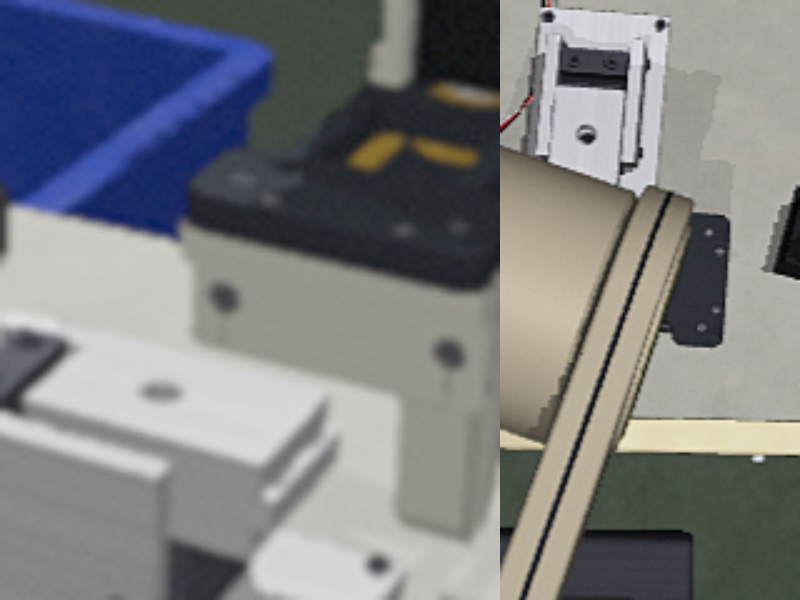

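The side crop shows the finger end at about (435,530), right on the projection of the reported TCP +34 mm at (444,530). The vertical error is confirmed, so the real tip is 34 mm above the reported z. I'll check for a horizontal offset with the finger's corners.

```bash
python3 - <<'E'
from h import *
from scipy.optimize import least_squares
s=st();d=cam("side");p=s["tool_pos"]
obs=np.array([[398,520],[466,536]])/5+[300,200]
def f(v,y=.0175):  # real tip offset along jig x, z, half thickness
    q=p+AX*v[0]+[0,0,v[1]]+SD*y
    return (proj(d,[q+AX*v[2],q-AX*v[2]])-obs).ravel()
for y in (.0175,.0,.0075):
    r=least_squares(f,[0,.03,.008],args=(y,));print(y,r.x.round(4),abs(r.fun).max())
print(lin(s,W(-.085,0,.002)))
E
```

```text
6.4 tcp [ 0.4782 -0.0962  0.0175] jig [-0.0862  0.0002  0.0175] yawz -2.59 tool x [-0.002 -0.001 -1.   ] F [ 1.1  0.  -0.7] op 0.0004
0.0175 [-0.0037  0.0434  0.0092] 0.30051480104066286
0.0 [0.0024 0.032  0.0095] 0.3005147961176817
0.0075 [-0.0002  0.0369  0.0093] 0.30051479604713904
[ 0.02579596 -0.00033496  0.00211005]
```

Request:
apply_moves([
  {"jaw": 1, "linear": [0.02, 0, 0], "roll": 0},
  {"jaw": 1, "linear": [0.0375, 0, 0], "roll": 0},
  {"jaw": 1, "linear": [0.0375, 0, 0.01], "roll": 0},
  {"jaw": 1, "linear": [0.0375, 0, 0.025], "roll": 0},
  {"jaw": 1, "linear": [0.0375, 0, 0.035], "roll": 0},
  {"jaw": 1, "linear": [0.0375, 0, 0.04], "roll": 0},
  {"jaw": 1, "linear": [0.0375, 0, 0.04], "roll": 0},
])

```text
t: 7.32
tool_pos: [0.5029, -0.0975, -0.0044]
orientation: [0.034, 1.571, -0.036]
force: [-0.1, -0.8, -0.9]
opening: 0.0006
```

Request:
apply_moves([
  {"jaw": 1, "linear": [0, 0, 0.002], "roll": 0},
  {"jaw": 1, "linear": [0, 0, 0.004], "roll": 0},
  {"jaw": 1, "linear": [0, 0, 0.006], "roll": 0},
  {"jaw": 1, "linear": [0, 0, 0.008], "roll": 0},
])

```text
t: 7.82
tool_pos: [0.5077, -0.0977, -0.0044]
orientation: [0.034, 1.571, -0.036]
force: [0.3, -0.1, 0.6]
opening: 0.0007
```

Request:
apply_moves([
  {"jaw": 1, "linear": [0, 0, 0.002], "roll": 0},
  {"jaw": 1, "linear": [0, 0, 0.004], "roll": 0},
  {"jaw": 1, "linear": [0, 0, 0.006], "roll": 0},
  {"jaw": 1, "linear": [0, 0, 0.008], "roll": 0},
])

```text
t: 8.32
tool_pos: [0.5125, -0.0979, -0.0044]
orientation: [0.034, 1.571, -0.036]
force: [-2.3, -0.1, 0.5]
opening: 0.0003
```

The fingers are now touching the plates: -2.3 N, within the expected friction. I'll go on gently.

Request:
apply_moves([
  {"jaw": 1, "linear": [0, 0, 0.002], "roll": 0},
  {"jaw": 1, "linear": [0, 0, 0.004], "roll": 0},
  {"jaw": 1, "linear": [0, 0, 0.006], "roll": 0},
])

```text
t: 8.7
tool_pos: [0.5161, -0.098, -0.0044]
orientation: [0.034, 1.571, -0.036]
force: [-3.5, 0.2, 2.3]
opening: 0.0006
```

Request:
apply_moves([
  {"jaw": 1, "linear": [0, 0, 0.0015], "roll": 0},
  {"jaw": 1, "linear": [0, 0, 0.003], "roll": 0},
])

```text
t: 8.95
tool_pos: [0.5178, -0.0981, -0.0045]
orientation: [0.034, 1.572, -0.036]
force: [-5.9, 0.3, 5.2]
opening: 0.0005
```

Request:
apply_moves([
  {"jaw": 1, "linear": [0, 0, 0.0015], "roll": 0},
  {"jaw": 1, "linear": [0, 0, 0.003], "roll": 0},
])

```text
t: 9.2
tool_pos: [0.5189, -0.0982, -0.0044]
orientation: [0.035, 1.573, -0.036]
force: [-7.1, 0.7, 6.7]
opening: 0.0007
```

Request:
apply_moves([
  {"jaw": 1, "linear": [0, 0, 0.0015], "roll": 0},
  {"jaw": 1, "linear": [0, 0, 0.003], "roll": 0},
])

```text
t: 9.45
tool_pos: [0.52, -0.0982, -0.0044]
orientation: [0.035, 1.575, -0.036]
force: [-10.5, 0.5, 8.7]
opening: 0.0005
```

```bash
python3 - <<'E'
from h import *
s=st();d=cam("side");p=s["tool_pos"]
print((proj(d,[p+[0,0,.034],p+[0,0,.043],W(-.0325,.022,.07),W(-.0325,.022,.04),W(.0075,0,.07)])-[270,220])*6)
print(s["wrist_torque"],s["joint_torque"])
cv2.imwrite("pics/p5.png",cv2.resize(d["pixels"][220:320,270:390],None,fx=6,fy=6,interpolation=cv2.INTER_CUBIC))
E
```

```text
9.45 tcp [ 0.52   -0.0982 -0.0044] jig [-0.0443  0.0002 -0.0044] yawz -2.58 tool x [-0.004 -0.001 -1.   ] F [-10.5   0.5   8.7] op 0.0005
[[528.37701357 542.6294589 ]
 [530.57457067 508.63945704]
 [447.22571454 416.71358954]
 [441.26374782 534.37098451]
 [329.73698414 329.31640248]]
[0.06342431 1.46860696 0.02265824] [ 7.25380406e-01 -4.74305105e+01 -4.49431908e+01  7.07924254e-01
 -3.24679770e+00 -1.36197318e-02]
```

View pics/p5.png

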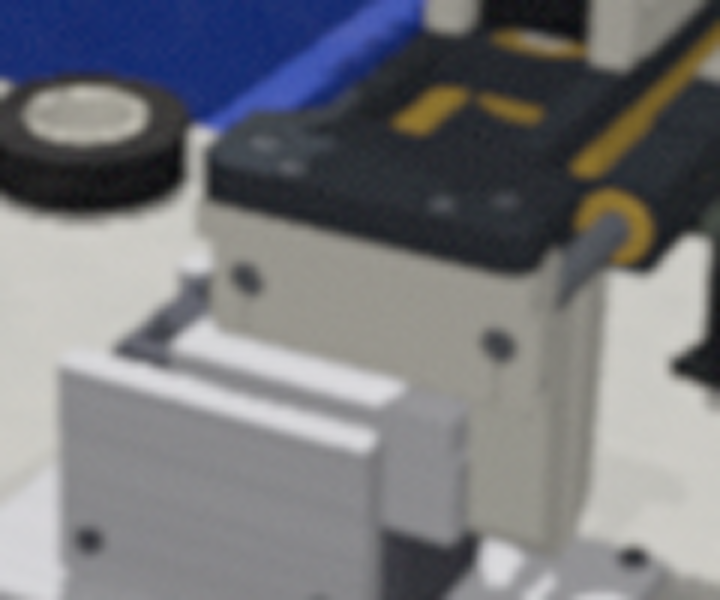

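The side view shows the plates flush with each other, their end edge at about x=465. The gripper's cross block sits right on top of the stack, which explains the upward force. I'll back off, rise 5 mm and push again.

Request:
apply_moves([
  {"jaw": 1, "linear": [0, 0, -0.005], "roll": 0},
  {"jaw": 1, "linear": [-0.008, 0, -0.005], "roll": 0},
  {"jaw": 1, "linear": [-0.008, 0, -0.005], "roll": 0},
  {"jaw": 1, "linear": [-0.008, 0, -0.002], "roll": 0},
  {"jaw": 1, "linear": [-0.008, 0, 0], "roll": 0},
])

```text
t: 10.12
tool_pos: [0.5202, -0.0982, 0.0004]
orientation: [0.035, 1.575, -0.036]
force: [-4.8, 0.1, 3.5]
opening: 0.0006
```

Request:
apply_moves([
  {"jaw": 1, "linear": [0, 0, 0.0015], "roll": 0},
  {"jaw": 1, "linear": [0, 0, 0.003], "roll": 0},
])

```text
t: 10.38
tool_pos: [0.5204, -0.0982, 0.0001]
orientation: [0.035, 1.578, -0.036]
force: [-6.3, 0.1, 4.7]
opening: 0.0008
```

Request:
apply_moves([
  {"jaw": 1, "linear": [0, 0, 0.0015], "roll": 0},
  {"jaw": 1, "linear": [0, 0, 0.003], "roll": 0},
])

```text
t: 10.62
tool_pos: [0.5209, -0.0982, -0.0002]
orientation: [0.035, 1.581, -0.036]
force: [-11.5, 0.3, 10.3]
opening: 0.0007
```

Request:
apply_moves([
  {"jaw": 1, "linear": [0, 0, 0.0015], "roll": 0},
  {"jaw": 1, "linear": [0, 0, 0.0025], "roll": 0},
])

```text
t: 10.88
tool_pos: [0.5207, -0.0982, -0.0004]
orientation: [0.035, 1.585, -0.036]
force: [-12.4, 0.8, 11.4]
opening: 0.0005
```

```bash
python3 - <<'E'
from h import *
s=st()
E
```

```text
10.88 tcp [ 5.207e-01 -9.820e-02 -4.000e-04] jig [-0.0437  0.0003 -0.0004] yawz -2.57 tool x [-0.014  0.    -1.   ] F [-12.4   0.8  11.4] op 0.0005
```

The TCP no longer advances at 12 N, so the stack is against something rigid. I'll release it, rise and go above the pin while opening, then check the plates in the top view.

Request:
apply_moves([
  {"jaw": 1, "linear": [0, 0, -0.01], "roll": 0},
  {"jaw": 1, "linear": [0, 0, -0.05], "roll": 0},
  {"jaw": 1, "linear": [-0.05, 0, -0.07], "roll": 0},
  {"jaw": 1, "linear": [-0.15, 0, -0.07], "roll": 0},
  {"jaw": 0, "linear": [-0.185, -0.05, -0.06], "roll": 0},
  {"jaw": 0, "linear": [-0.185, -0.15, -0.045], "roll": 0},
  {"jaw": 0, "linear": [-0.185, -0.265, -0.045], "roll": 0},
  {"jaw": 0, "linear": [-0.185, -0.265, -0.045], "roll": 0},
  {"jaw": 0, "linear": [-0.185, -0.265, -0.045], "roll": 0},
  {"jaw": 0, "linear": [-0.185, -0.265, -0.045], "roll": 0},
])

```text
t: 12.12
tool_pos: [0.4883, -0.2544, 0.1108]
orientation: [0.035, 1.585, -0.034]
force: [0.8, 0.0, 0.3]
opening: 0.0461
```

```bash
python3 - <<'E'
from h import *
s=st();d=cam("side");c=cam("top");p=s["tool_pos"]
a=cv2.resize(c["pixels"][225:325,235:305],None,fx=5,fy=5,interpolation=cv2.INTER_CUBIC)
b=cv2.resize(d["pixels"][160:285,340:450],None,fx=4,fy=4,interpolation=cv2.INTER_CUBIC)
print("tip rep/+34/+43 in b", (proj(d,[p,p+[0,0,.034],p+[0,0,.043]])-[340,160])*4+[350,0], "home hole", (proj(c,[W(.0075,0,.07)])-[235,225])*5)
cv2.imwrite("pics/p6.png",np.hstack([a,b]))
print(lin(s,[.501,-.2562,.1]))
E
```

```text
12.12 tcp [ 0.4883 -0.2544  0.1108] jig [-0.0687 -0.1573  0.1108] yawz -2.51 tool x [-0.014  0.001 -1.   ] F [0.8 0.  0.3] op 0.0461
tip rep/+34/+43 in b [[665.09618322 238.19470212]
 [673.94855274 153.59089636]
 [676.31636454 130.72891676]] home hole [[172.17809198 257.06620486]]
[ 0.01773288 -0.00204661  0.02160398]
```

View pics/p6.png

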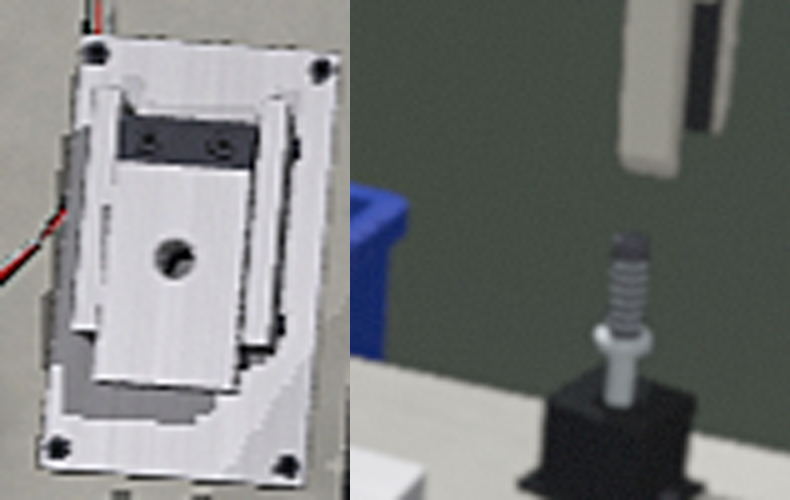

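In the top view the plate stack meets the stop at crop y≈165, and the hole at (175,258) agrees with the predicted home hole (172,257). The side view puts the midpoint of the open fingertips at about (680,150), above and left of the pin top at (631,235). That again gives an offset of about 34 mm.

```bash
python3 - <<'E'
from h import *
import pickle
s=st();d=pickle.load(open("side1.pkl","rb"));p=s["tool_pos"]
g=lambda x,y:((x-350+.5)/4-.5+340,(y+.5)/4-.5+160)
# near/far finger bottom centres, y = +-(op/2+.0045)
P=at_z(d,*g(679,151),p[2]+.035);print("mid",P,"rep",p)
print("pin side now",at_z(d,*g(631,236),.109))
print((proj(d,[p+[0,0,.035],[.501,-.2562,.109]])-[340,160])*4+[350,0])
t=pickle.load(open("top1.pkl","rb"));h=at_z(t,235+175.5/5-.5,225+258.5/5-.5,.07);print("hole",h,J(h))
print("to above pin",lin(s,[.501,-.2562,.1]), "grasp rep z: .073-.0345=.0385 ->",lin(s,[.501,-.2562,.041]))
E
```

```text
12.22 tcp [ 0.4884 -0.2544  0.111 ] jig [-0.0685 -0.1574  0.111 ] yawz -2.47 tool x [-0.014  0.    -1.   ] F [1.1 0.3 0.1] op 0.0469
mid [ 0.4874725  -0.2560197   0.14604791] rep [ 0.48842046 -0.25443895  0.11104791]
pin side now [ 0.50237279 -0.2556239   0.109     ]
[[673.86004257 150.39389427]
 [633.42304576 234.65379509]]
hole [ 0.5721383  -0.10110304  0.07      ] (np.float64(0.007858073920243834), np.float64(-0.00023096598454843548), np.float64(0.06999999999999995))
to above pin [ 0.01811628 -0.00202094  0.02132944] grasp rep z: .073-.0345=.0385 -> [ 0.11643991 -0.00198145  0.02271021]
```

Request:
apply_moves([
  {"jaw": 0, "linear": [0.02, -0.002, 0.022], "roll": 0},
  {"jaw": 0, "linear": [0.05, -0.002, 0.0227], "roll": 0},
  {"jaw": 0, "linear": [0.09, -0.002, 0.0227], "roll": 0},
  {"jaw": 0, "linear": [0.116, -0.002, 0.0227], "roll": 0},
  {"jaw": 0, "linear": [0.116, -0.002, 0.0227], "roll": 0},
  {"jaw": 0, "linear": [0.116, -0.002, 0.0227], "roll": 0},
], force=25)

```text
t: 12.98
tool_pos: [0.5013, -0.2563, 0.0419]
orientation: [0.034, 1.584, -0.034]
force: [-0.8, 0.1, 0.2]
opening: 0.0463
```

```bash
python3 - <<'E'
from h import *
s=st();d=cam("side")
cv2.imwrite("pics/p7.png",cv2.resize(d["pixels"][180:300,340:460],None,fx=5,fy=5,interpolation=cv2.INTER_CUBIC))
E
```

```text
12.97 tcp [ 0.5013 -0.2563  0.0419] jig [-0.0555 -0.1587  0.0419] yawz -2.47 tool x [-0.013 -0.    -1.   ] F [-0.8  0.1  0.2] op 0.0463
```

View pics/p7.png

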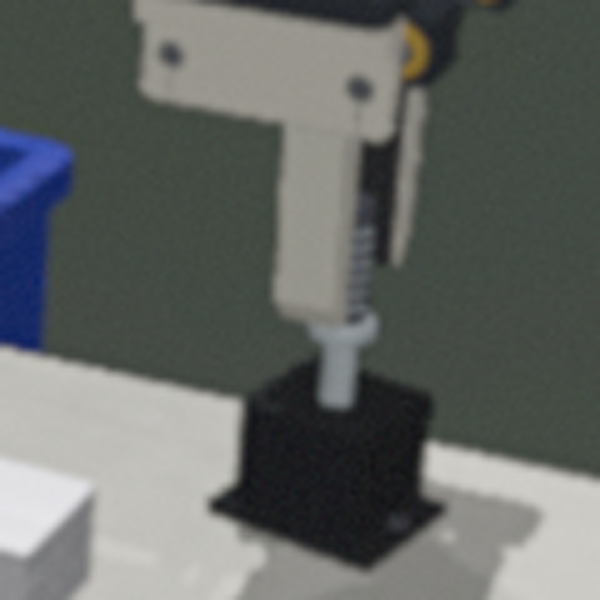

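The side view shows the pin between the fingers: grip at (355,270), collar at (342,325) just below the fingertips, and the midpoint of the fingertips near (350,288). I'll close now.

Request:
apply_moves([
  {"jaw": 1, "linear": [0, 0, 0], "roll": 0},
  {"jaw": 1, "linear": [0, 0, 0], "roll": 0},
  {"jaw": 1, "linear": [0, 0, 0], "roll": 0},
  {"jaw": 1, "linear": [0, 0, 0], "roll": 0},
  {"jaw": 1, "linear": [0, 0, 0], "roll": 0},
], force=25)

```text
t: 13.65
tool_pos: [0.5017, -0.2566, 0.0423]
orientation: [0.033, 1.583, -0.035]
force: [0.6, 0.6, 0.5]
opening: 0.0137
```

```bash
python3 - <<'E'
from h import *
s=st();p=s["tool_pos"];print(lin(s,p+[0,0,.07]))
E
```

```text
13.65 tcp [ 0.5017 -0.2566  0.0423] jig [-0.0552 -0.1589  0.0423] yawz -2.47 tool x [-0.013 -0.001 -1.   ] F [0.6 0.6 0.5] op 0.0137
[-0.11665722 -0.0001366  -0.00147856]
```

Request:
apply_moves([
  {"jaw": 1, "linear": [-0.02, 0, -0.0003], "roll": 0},
  {"jaw": 1, "linear": [-0.05, 0, -0.0006], "roll": 0},
  {"jaw": 1, "linear": [-0.09, 0, -0.001], "roll": 0},
  {"jaw": 1, "linear": [-0.13, 0, -0.0016], "roll": 0},
  {"jaw": 1, "linear": [-0.13, 0, -0.0016], "roll": 0},
  {"jaw": 1, "linear": [-0.13, 0, -0.0016], "roll": 0},
])

```text
t: 14.4
tool_pos: [0.5015, -0.2564, 0.1201]
orientation: [0.033, 1.583, -0.035]
force: [-0.3, -0.2, -1.0]
opening: 0.0135
```

```bash
python3 - <<'E'
from h import *
s=st();p=s["tool_pos"];print(lin(s,[.5718,-.1014,p[2]]))
E
```

```text
14.4 tcp [ 0.5015 -0.2564  0.1201] jig [-0.0553 -0.1587  0.1201] yawz -2.47 tool x [-0.013 -0.001 -1.   ] F [-0.3 -0.2 -1. ] op 0.0135
[-0.00163962  0.26311774  0.10586801]
```

Request:
apply_moves([
  {"jaw": 1, "linear": [-0.002, 0.06, 0.025], "roll": 0},
  {"jaw": 1, "linear": [-0.002, 0.15, 0.06], "roll": 0},
  {"jaw": 1, "linear": [-0.002, 0.22, 0.09], "roll": 0},
  {"jaw": 1, "linear": [-0.002, 0.25, 0.1], "roll": 0},
  {"jaw": 1, "linear": [-0.002, 0.263, 0.106], "roll": 0},
  {"jaw": 1, "linear": [-0.002, 0.263, 0.106], "roll": 0},
  {"jaw": 1, "linear": [-0.002, 0.263, 0.106], "roll": 0},
])

```text
t: 15.28
tool_pos: [0.5715, -0.1027, 0.1202]
orientation: [0.034, 1.584, -0.036]
force: [-0.1, 0.1, -0.6]
opening: 0.0137
```

```bash
python3 - <<'E'
from h import *
s=st();d=cam("side");p=s["tool_pos"]
print(lin(s,[.5718,-.1014,p[2]-.05]))
print("tip pred",(proj(d,[[p[0]+.0003,p[1]+.0004,.008+p[2]-.042],[.572,-.101,.07]])-[270,190])*6)
cv2.imwrite("pics/p8.png",cv2.resize(d["pixels"][190:290,270:390],None,fx=6,fy=6,interpolation=cv2.INTER_CUBIC))
E
```

```text
15.28 tcp [ 0.5715 -0.1027  0.1202] jig [ 0.0073 -0.0019  0.1202] yawz -2.54 tool x [-0.013 -0.001 -1.   ] F [-0.1  0.1 -0.6] op 0.0137
[0.0833172  0.0023065  0.00153832]
tip pred [[334.51472063 443.28231388]
 [329.16651273 508.83718563]]
```

View pics/p8.png

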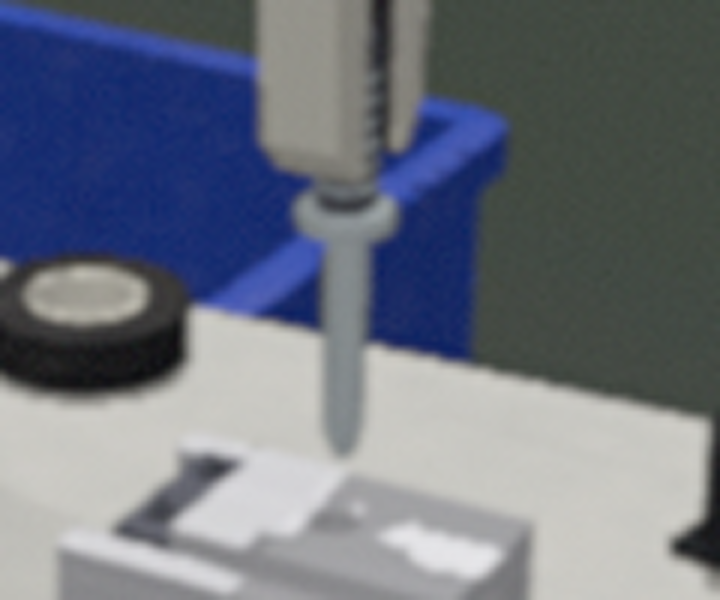

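The side crop shows the pin hanging straight, its tip at (343,453) and the hole below it at about (345,515). It's aligned within about 2 mm, inside the nose's lead-in. I'll correct y by +1.3 mm and descend slowly, watching the force.

Request:
apply_moves([
  {"jaw": 1, "linear": [0.005, 0.0023, 0], "roll": 0},
  {"jaw": 1, "linear": [0.015, 0.0023, 0], "roll": 0},
  {"jaw": 1, "linear": [0.023, 0.0023, 0], "roll": 0},
  {"jaw": 1, "linear": [0.028, 0.0023, 0], "roll": 0},
  {"jaw": 1, "linear": [0.031, 0.0023, 0], "roll": 0},
])

```text
t: 15.95
tool_pos: [0.5712, -0.1013, 0.1014]
orientation: [0.034, 1.584, -0.036]
force: [0.7, 0.9, -0.9]
opening: 0.0134
```

Request:
apply_moves([
  {"jaw": 1, "linear": [0.003, 0, 0], "roll": 0},
  {"jaw": 1, "linear": [0.005, 0, 0], "roll": 0},
])

```text
t: 16.2
tool_pos: [0.5712, -0.1012, 0.0983]
orientation: [0.034, 1.584, -0.036]
force: [0.3, 0.2, -0.2]
opening: 0.0134
```

Request:
apply_moves([
  {"jaw": 1, "linear": [0.002, 0, 0], "roll": 0},
  {"jaw": 1, "linear": [0.004, 0, 0], "roll": 0},
])

```text
t: 16.45
tool_pos: [0.5713, -0.1012, 0.0959]
orientation: [0.034, 1.584, -0.036]
force: [-0.3, -0.5, -1.3]
opening: 0.0134
```

```bash
python3 - <<'E'
from h import *
s=st();print(lin(s,[.5718,-.1014,s["tool_pos"][2]]))
E
```

```text
16.45 tcp [ 0.5713 -0.1012  0.0959] jig [ 0.007  -0.0004  0.0959] yawz -2.54 tool x [-0.013 -0.001 -1.   ] F [-0.3 -0.5 -1.3] op 0.0134
[-1.15252538e-05 -2.50173970e-04  9.10318397e-04]
```

The tip is 8 mm below the top face with no force, so it has entered the top plate's hole. I'll continue down, compensating for the tool's slight tilt.

Request:
apply_moves([
  {"jaw": 1, "linear": [0.003, 0, 0], "roll": 0},
  {"jaw": 1, "linear": [0.006, 0, 0.0001], "roll": 0},
  {"jaw": 1, "linear": [0.009, 0, 0.0001], "roll": 0},
])

```text
t: 16.82
tool_pos: [0.5713, -0.1012, 0.0904]
orientation: [0.034, 1.583, -0.036]
force: [0.2, -0.1, -0.2]
opening: 0.0134
```

Request:
apply_moves([
  {"jaw": 1, "linear": [0.003, 0, 0], "roll": 0},
  {"jaw": 1, "linear": [0.006, 0, 0.0001], "roll": 0},
  {"jaw": 1, "linear": [0.009, 0, 0.0001], "roll": 0},
])

```text
t: 17.2
tool_pos: [0.5713, -0.1012, 0.0849]
orientation: [0.034, 1.584, -0.036]
force: [0.2, 0.6, -0.4]
opening: 0.0134
```

Request:
apply_moves([
  {"jaw": 1, "linear": [0.003, 0, 0], "roll": 0},
  {"jaw": 1, "linear": [0.006, 0, 0.0001], "roll": 0},
  {"jaw": 1, "linear": [0.009, 0, 0.0001], "roll": 0},
])

```text
t: 17.58
tool_pos: [0.5712, -0.1013, 0.0793]
orientation: [0.034, 1.584, -0.036]
force: [0.3, 0.5, -1.2]
opening: 0.0136
```

Request:
apply_moves([
  {"jaw": 1, "linear": [0.003, 0, 0], "roll": 0},
  {"jaw": 1, "linear": [0.006, 0, 0.0001], "roll": 0},
  {"jaw": 1, "linear": [0.009, 0, 0.0001], "roll": 0},
])

```text
t: 17.95
tool_pos: [0.5712, -0.1013, 0.0738]
orientation: [0.034, 1.584, -0.036]
force: [0.4, 0.1, -1.0]
opening: 0.0136
```

The tip is through all three plates at bed level with no resistance. I'll continue into the bore.

Request:
apply_moves([
  {"jaw": 1, "linear": [0.003, 0, 0], "roll": 0},
  {"jaw": 1, "linear": [0.006, 0, 0.0001], "roll": 0},
  {"jaw": 1, "linear": [0.009, 0, 0.0001], "roll": 0},
])

```text
t: 18.32
tool_pos: [0.5712, -0.1013, 0.0683]
orientation: [0.034, 1.584, -0.036]
force: [-0.1, 0.1, 0.0]
opening: 0.0133
```

Request:
apply_moves([
  {"jaw": 1, "linear": [0.003, 0, 0], "roll": 0},
  {"jaw": 1, "linear": [0.006, 0, 0.0001], "roll": 0},
  {"jaw": 1, "linear": [0.009, 0, 0.0001], "roll": 0},
])

```text
t: 18.7
tool_pos: [0.5711, -0.1013, 0.0628]
orientation: [0.034, 1.584, -0.036]
force: [0.6, -0.2, -1.2]
opening: 0.0135
```

Request:
apply_moves([
  {"jaw": 1, "linear": [0.003, 0, 0], "roll": 0},
  {"jaw": 1, "linear": [0.006, 0, 0.0001], "roll": 0},
  {"jaw": 1, "linear": [0.009, 0, 0.0001], "roll": 0},
])

```text
t: 19.08
tool_pos: [0.5712, -0.1013, 0.0572]
orientation: [0.034, 1.584, -0.036]
force: [0.4, -1.0, -0.3]
opening: 0.0136
```

Request:
apply_moves([
  {"jaw": 1, "linear": [0.003, 0, 0], "roll": 0},
  {"jaw": 1, "linear": [0.006, 0, 0.0001], "roll": 0},
  {"jaw": 1, "linear": [0.009, 0, 0.0001], "roll": 0},
])

```text
t: 19.45
tool_pos: [0.5711, -0.1013, 0.0517]
orientation: [0.034, 1.584, -0.036]
force: [-0.2, -1.0, -1.0]
opening: 0.0135
```

Request:
apply_moves([
  {"jaw": 1, "linear": [0.002, 0, 0], "roll": 0},
  {"jaw": 1, "linear": [0.004, 0, 0], "roll": 0},
])

```text
t: 19.7
tool_pos: [0.5711, -0.1013, 0.0493]
orientation: [0.034, 1.584, -0.036]
force: [-0.0, -0.3, -0.2]
opening: 0.0133
```

Request:
apply_moves([
  {"jaw": 1, "linear": [0.001, 0, 0], "roll": 0},
  {"jaw": 1, "linear": [0.002, 0, 0], "roll": 0},
])

```text
t: 19.95
tool_pos: [0.5712, -0.1013, 0.0485]
orientation: [0.034, 1.583, -0.036]
force: [-4.3, 0.9, 5.5]
opening: 0.0134
```

Request:
apply_moves([
  {"jaw": 1, "linear": [0.001, 0, 0], "roll": 0},
  {"jaw": 1, "linear": [0.002, 0, 0], "roll": 0},
])

```text
t: 20.2
tool_pos: [0.5713, -0.1013, 0.0484]
orientation: [0.034, 1.583, -0.036]
force: [-7.4, 2.1, 12.6]
opening: 0.0132
```

The collar has seated: rep z is 0.0484 against the expected 0.048, with the force rising to 12.6 N. I'll ease off, release and rise.

Request:
apply_moves([
  {"jaw": 1, "linear": [0, 0, 0], "roll": 0},
  {"jaw": 0, "linear": [0, 0, 0], "roll": 0},
  {"jaw": 0, "linear": [0, 0, 0], "roll": 0},
  {"jaw": 0, "linear": [0, 0, 0], "roll": 0},
  {"jaw": 0, "linear": [0, 0, 0], "roll": 0},
  {"jaw": 0, "linear": [-0.03, 0, 0], "roll": 0},
  {"jaw": 0, "linear": [-0.08, 0, 0], "roll": 0},
  {"jaw": 0, "linear": [-0.15, 0, 0], "roll": 0},
  {"jaw": 0, "linear": [-0.18, 0, -0.08], "roll": 0},
  {"jaw": 0, "linear": [-0.18, 0.1, -0.18], "roll": 0},
  {"jaw": 0, "linear": [-0.18, 0.2, -0.25], "roll": 0},
  {"jaw": 0, "linear": [-0.18, 0.3, -0.25], "roll": 0},
  {"jaw": 0, "linear": [-0.18, 0.3, -0.25], "roll": 0},
  {"jaw": 0, "linear": [-0.18, 0.3, -0.25], "roll": 0},
])

```text
t: 21.95
tool_pos: [0.4309, 0.0867, 0.1596]
orientation: [0.032, 1.581, -0.033]
force: [-0.1, -0.3, -0.4]
opening: 0.0467
```

```bash
python3 - <<'E'
from h import *
s=st();d=cam("side");c=cam("top")
a=cv2.resize(d["pixels"][210:335,265:375],None,fx=4,fy=4,interpolation=cv2.INTER_CUBIC)
b=cv2.resize(c["pixels"][225:325,235:305],None,fx=5,fy=5,interpolation=cv2.INTER_CUBIC)
print("pin top/collar pred",(proj(d,[[.572,-.101,.115],[.572,-.101,.070]])-[265,210])*4)
cv2.imwrite("pics/p9.png",np.hstack([a,b]))
cv2.imwrite("pics/full9.png",np.hstack([cv2.resize(x["pixels"],(400,300)) for x in (d,c)]))
E
```

```text
21.95 tcp [0.4309 0.0867 0.1596] jig [-0.1421  0.1807  0.1596] yawz -2.35 tool x [-0.011 -0.001 -1.   ] F [-0.1 -0.3 -0.4] op 0.0467
pin top/collar pred [[243.23886238 140.0350001 ]
 [239.44434182 259.22479042]]
```

View pics/p9.png

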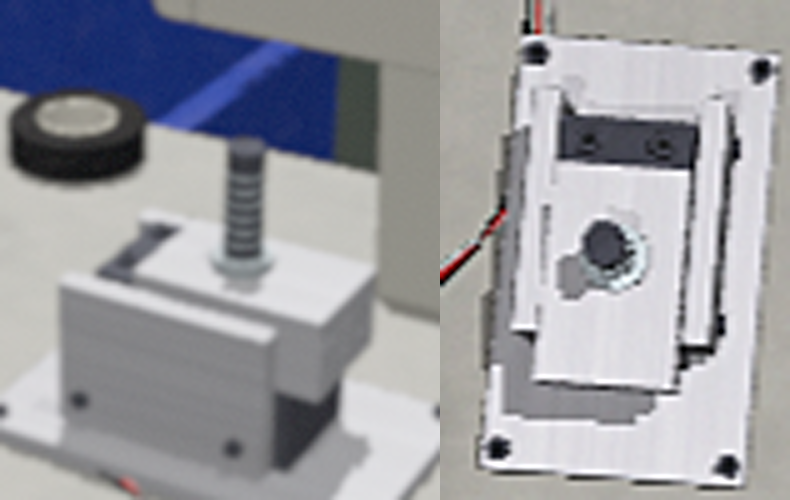

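The side crop shows the pin upright with its collar on the top plate at about (242,262), against a prediction of (239,259). The plates' end face is flush. The top crop shows the stack against the stop at y≈163 and the pin over the bore. Nothing touches the robot, so I'll hand in.

```bash
python3 -c "
from h import *
st();print(close_job())"
```

```text
22.05 tcp [0.4313 0.0849 0.159 ] jig [-0.1416  0.1789  0.159 ] yawz -2.49 tool x [-0.011 -0.001 -1.   ] F [-0.2  0.1 -0.6] op 0.0465
the job is handed in; nothing more can be done
None
```

The job was handed in at t = 22 s. The three plates are flush against the stop, and the pin is down through all of them into the bore with its collar on the top plate. The gripper has let go and is clear.

- **Push:** it peaked at about 12 N along the jig. About 11 N also acted upward on the tool, probably friction or the gripper's cross block brushing the top plate. These forces were read only at the end of each move. All are under the 25 N limit.
- **Plates:** the TCP stopped advancing, and the top view put the hole within about 1 mm of its expected home position, with the plate edge at the stop.
- **Pin:** it went down with no measurable resistance. The collar seated at a reported TCP height of 48.4 mm, against 48 mm expected, with about 13 N vertically and 7 N sideways at seating, under the 40 N pin limit. The final pictures show it upright with the collar on the plate.
- **Bystanders:** the arm never went near the tin, the tape or the bottle. I saw the tape unmoved in the late crops, but did not look at the tin and bottle again at the end.

**Disagreements:**
- The reported TCP height was about 34 mm below the real fingertips. My first push therefore passed just above the stack without touching it. I found this in the side camera and corrected for it.
- The side camera disagreed with the top one by 2–3 mm.
- The tool kept a tilt of about 0.7° after the push, which I compensated for.

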